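Fit the tube block on the shaker and hold it down

TASK

Turn the shaker's power handle to off, then fit the aluminium tube block on the shaker's platform, square with it: slide it about over the locating pin, which is hidden underneath it, until it drops on. Then press the block down as far as the sprung platform goes and finish while still holding it there, pressed down with the gripper, so that I can tighten the clamp screw; do not disturb the tip box, the tube rack or the phone.

Things in the scene. Friction and masses are not known exactly. Their poses are not given: they have to be found in the camera images.
- shaker: white bench tube shaker, a fixed case 170 (own x) by 250 (own y) mm, its top 55 mm above the bench; origin under its centre on the bench. On its top: the power handle (centre 70 mm from the case centre towards own -y) and the sprung platform (centre 50 mm towards own +y).
- handle (a joint): rotary power handle on the shaker's top, turning about the vertical: 0 = off (stop; the bar lies along the shaker's own x, the white mark on its top towards own -x), 1.047 rad = on (stop; turned 60 degrees clockwise seen from above). It starts at or near on; turn it anticlockwise to the off stop. Friction about 0.12 N m, it stays where it is left.
- handle_grip (a point): point on the power handle's axis at the height to grip, 92 mm above the bench; the handle is a black upright bar 53 mm long, 14 mm thick, its top 99 mm above the bench, on a round foot of 56 mm diameter (to 69 mm above the bench). Its x axis runs along the bar and turns with it (at 0 rad: the shaker's own x).
- seat (a point): centre of the platform's flat top; the platform is a dark steel plate 114 (own x, same axes as the shaker) by 46 (own y) mm, its top 71 mm above the bench when up, 16 mm above the case.
- slot (a point): middle of the slot in the platform's top (same point as seat). In it stands a steel locating pin, 12 mm diameter, 12 mm tall (upper 6 mm a cone, 5 mm wide at its flat tip), that moves down with the platform. It is clamped on the centre line anywhere from -12 to +12 mm along own x from this point: its place is not reported and differs each time.
- platform (a joint): how far the sprung platform is pressed down: 0 = up, 0.006 m = fully down (stop). Bare, about 7 N starts it moving and about 13 N holds it fully down; with the block's own weight on it (3 to 5 N), it stays up until pressed, and about 10 N of push holds it fully down.
- block_mid (a point): centre (20 mm above the underside) of the loose aluminium tube block, 80 (own x) by 50 (own y) by 40 mm, 0.3 to 0.5 kg, eight round black wells on top; a blind bore of 15 mm diameter, 16 mm deep, in the centre of its underside takes the pin. Either way round will do. Dropped on the pin this point is 20 mm above seat; resting on the pin's tip, 32 mm.
- tip_box: bystander: pipette tip box, 120 by 82 by 62 mm, on the bench; origin under its centre. Leave it alone.
- tube_rack: bystander: flat green tube rack, 100 by 200 by 26 mm, on the bench; origin under its centre. Leave it alone.
- phone: bystander: black phone lying on the bench, 148 by 72 by 9 mm; origin under its centre. Leave it alone.
Not all that is in view belongs to the job. Several things look just like the part that bears block_mid: the one meant starts farthest to the robot's right.

How it is judged (in metres and radians):
On the way, in this order (a step that is already met when the one before it is completed fails the run):
1. the power handle is turned to off (value of joint handle below 0.12 rad), for 0.2 s.
2. the block has dropped over the pin on to the platform (z of block_mid in the frame of seat between 0.016 and 0.0225 m and horizontal distance between block_mid and seat below 0.02 m and angle between block_mid's own z axis and vertical below 0.06 rad), for 0.2 s.
At the end, for the whole second after the job is handed in: handle within 0.12 rad of off; block flat on the platform over the pin (centre 16 to 22.5 mm above it, within 20 mm of its centre, tilt under 0.06 rad), square within 0.12 rad; platform pressed down more than 4.8 of 6 mm; fingers bear on the block with more than 3 N (all of step 2 and value of joint handle below 0.12 rad and angle between the x axis of block_mid and the x axis of seat, either way round below 0.12 rad and value of joint platform above 0.0048 m and contact force between the fingers and block above 3 N); the arm keeps its last pose, push and grip.
It fails at once if the tip box is moved more than 30 mm (distance of tip_box from where it was at the start of the episode above 0.03 m).
It fails at once if the tube rack is moved more than 30 mm (distance of tube_rack from where it was at the start of the episode above 0.03 m).
It fails at once if the phone is moved more than 30 mm (distance of phone from where it was at the start of the episode above 0.03 m).
It also fails if it takes over 72 s, if anything falls off the work surface, if the arm or the gripper's body presses on something with over 40 N, if the wrist force passes 120 N, or if a joint passes its speed limit or range.

ROBOT

A 6-joint arm with a two-finger parallel gripper is mounted at the origin on the work surface. World frame = base frame: x ahead of the robot, y to its left, z up, the work surface at z = 0. Lengths are in mm, angles in degrees, forces in N, time in s.
With the tool pointing down it reaches from about 300 to 950 mm from the base axis. Payload 3.1 kg.
Tool frame: the origin (TCP) lies at the very end of the fingers, on their centre line; the grasp point (between the pads) lies 19 mm behind it; z points along the fingers, y is the direction in which the jaws open and shut (so a half turn about z gives the same grasp; the last joint's range is limited). The gripper opens to 85 mm and grips with 20 to 120 N. Pads are 22 mm wide; open, the fingers measure 114 mm over their backs; the gripper's body (76 mm by 85 mm) begins 54 mm behind the grasp point. The pads swing forward as they close: fully open they stand 13 mm farther back than shut.
Start: joints at [-73.207, 17.653, 93.61, -0, 68.738, -3.994], TCP at [221.782, -584.333, 231.272] pointing down, gripper open.
Joint ranges: [-175.34, 175.34], [-45.06, 112.39], [2.9, 150.54], [-68.45, 248.45], [3.09, 151.38], [-168.51, 168.51]. Speed limits (degrees/s): [159.86, 159.86, 180, 180, 180, 180].

INTERFACE

Orientations are given as [roll, pitch, yaw] about the fixed x, y, z axes, in that order (R = Rz(yaw) Ry(pitch) Rx(roll)).
In Python, from rig import sense, grab_frame, workorder gives the robot as it stands. The module is installed in compiled form; this text tells all that it offers.
- The arm moves only by the tool arm_command, never from a script. Its argument "motion" is a list of rows, each a list of 4 numbers: the shift along the world's x, y, z in m, then the turn about the world's z in rad. In form: [[tx, ty, tz, roll], ...]. A call has 1 to 5 rows; each row is the pose to reach, as a shift and turn from the pose commanded when the call began; what a row does not reach only later rows make up. A row lasts 1/8 s, in which the tool goes at most 62.5 mm and 10.7 degrees, less where a joint would pass 70% of its speed; a pose out of reach is approached as far as the arm can. A call with a gripper value outside its range is refused whole. "gripper" is the closure in counts, from 0 (fully open) to 255 (shut), set as the call begins (left out, the last holds). The fingers move at their own pace and stop on an object; "force" is the grip in N (left out, the last holds). Time passes only in rows, so rows that repeat a pose let the fingers close. It gives the time, the measured TCP pose, the force and the opening at its end, in the units of the state.
- sense(): the state, without advancing time (a new reading comes with each control period).
- grab_frame(name): name is "scene" or "top"; returns a dict with "image" (400x640x3 uint8, red, green, blue), "depth" (400x640 float32, mm along the optical axis (not along the pixel's ray), 0 where there is no reading), "fx", "fy", "cx", "cy" (pixels), "R" (3x3) and "t" (3): a world point X has camera coordinates R X + t. Camera axes: x right, y down, z forward; pixel columns grow to the right and rows downward; lengths in mm; the calibration is good to about 2 mm. A picture is of the moment at which its call begins.
- workorder.hand_in(): hands the job in, once; it reports no verdict.
The state is a dict: "t": time; "joint_pos": joint angles; "qd": joint speeds; "joint_torque": joint torques, N m; "position": TCP position; "eef_rot": TCP orientation; "wrist_force": force on the tool from outside, world axes, zero at the start; "wrist_torque": the same for the moment, N m; "grip_width": finger opening in mm.
Only numpy, scipy, OpenCV 4.12 (cv2) and the standard library are available. Lean on these libraries where they do the work, as an engineer would, in place of code of your own. Each camera call takes 0.05 s, during which the arm holds its last target. There are 200 camera calls.

## Working session

There is one attempt and no reset: what is moved stays moved. The work goes in short steps, Python scripts to look and compute and a tool call to move; the robot and the scene stay as the last step left them, time stands still between calls to the robot, and variables do not carry over. Pictures are saved under pics/ and viewed, about 8 in all and at most 12, crops included, and the job is handed in when it is done.

Besides the shell and the picture viewer there is one more tool, called after "Request:" as name(argument=value, ...), one argument or row to a line, values as JSON. arm_command: Moves the arm, as the interface text tells. Its arguments: {"type":"object","properties":{"motion":{"type":"array"},"gripper":{"type":"number"},"force":{"type":"number"}},"required":["motion"]}

```bash
mkdir -p pics
cat > h.py <<'E'
import numpy as np, cv2
from rig import sense, grab_frame
def pts(f):
    d=f["depth"]; v,u=np.mgrid[:400,:640]
    c=np.stack([(u-f["cx"])/f["fx"]*d,(v-f["cy"])/f["fy"]*d,d],-1)
    P=(c-np.array(f["t"]))@np.array(f["R"]); P[d==0]=np.nan
    return P
def snap(n,fn):
    f=grab_frame(n); cv2.imwrite("pics/"+fn+".png",f["image"][:,:,::-1]); np.savez("pics/"+fn,P=pts(f),im=f["image"]); return f
E
python3 -c "
from h import *
for n in('top','scene'):
    f=snap(n,n+'0'); print(n,f['fx'],(-np.array(f['R']).T@f['t']).round(),np.array(f['R']).round(2).tolist())
print(sense())"
```

```text
top 435.27556658200785 [ 350.   51. 1172.] [[0.02, -1.0, 0.0], [-0.98, -0.02, -0.18], [0.18, -0.0, -0.98]]
scene 501.06740140661105 [1397.  628.  958.] [[-0.57, 0.82, 0.01], [0.53, 0.37, -0.77], [-0.63, -0.43, -0.64]]
{'t': 0.1, 'joint_pos': array([-7.32070832e+01,  1.77019407e+01,  9.36833853e+01, -1.60747911e-04,
        6.87377068e+01, -3.99238129e+00]), 'qd': array([-0.00472632, -0.07418406, -0.19623501,  0.07003509,  0.01501161,
        0.00996919]), 'joint_torque': array([-1.52281762e-03, -4.16409802e+01, -2.77644843e+01, -1.35833720e-04,
        3.98370641e-03,  1.88310327e-07]), 'position': array([ 221.55681216, -583.59831692,  230.12593432]), 'eef_rot': array([-1.79877255e+02, -8.41668952e-03,  2.07853475e+01]), 'wrist_force': array([ 0.23728024,  0.27429841, -0.41014303]), 'wrist_torque': array([ 0.00297932,  0.00635614, -0.00092391]), 'grip_width': 85.67425577592847}
```

View pics/top0.png

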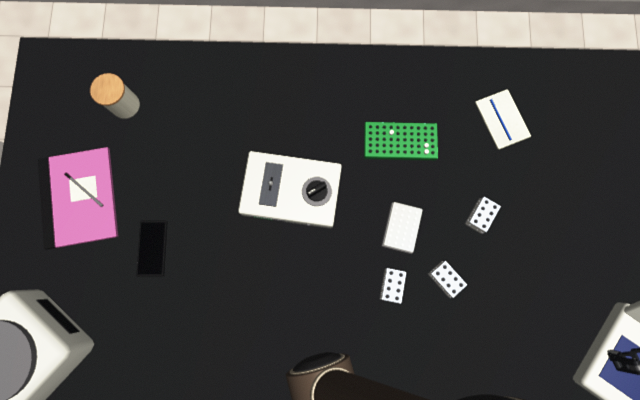

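View pics/scene0.png

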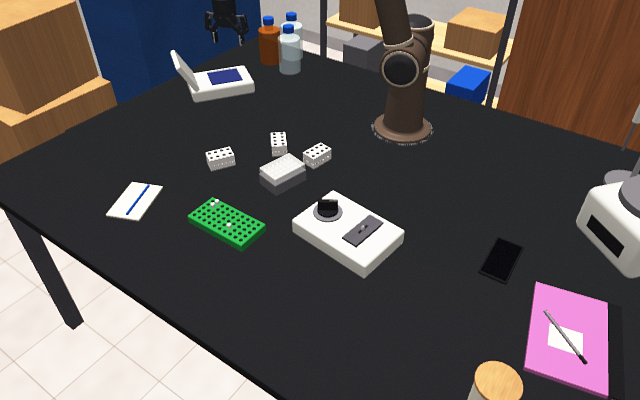

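The top view shows the shaker at about (290,190), with its platform at (270,184) and handle at (317,191). The three blocks are at (394,286), (448,279) and (484,214). The one at (484,214) is farthest right, so it is the target. The rack is at (401,140), the tip box at (403,227) and the phone at (152,248).

```bash
cat > m.py <<'E'
from h import *
def rect(P,lo,hi,c,r,name):
    m=(P[...,2]>lo)&(P[...,2]<hi)&(np.hypot(P[...,0]-c[0],P[...,1]-c[1])<r)
    n,l,s,_=cv2.connectedComponentsWithStats(m.astype(np.uint8)); 
    if n<2: print(name,'none');return
    m=l==1+np.argmax(s[1:,4]); q=P[m]
    R=cv2.minAreaRect(q[:,:2].astype(np.float32)); b=cv2.boxPoints(R); e=b[1]-b[0]; g=b[2]-b[1]
    L=e if np.hypot(*e)>np.hypot(*g) else g
    print(name,len(q),'c',np.round(R[0],1),'size',np.round(R[1],1),'long yaw',round(np.degrees(np.arctan2(L[1],L[0]))%180,1),'z',np.median(q[:,2]).round(1),'mean',q.mean(0).round(1)); return q
E
python3 -c "
from m import *
for k in('top','scene'):
    P=np.load(f'pics/{k}0.npz')['P']; T=np.load('pics/top0.npz')['P']
    s=T[190,290]; print(k,s.round())
    rect(P,48,62,s,170,'case'); rect(P,66,76,T[184,265],60,'plat'); rect(P,75.5,90,T[184,270],40,'pin')
    rect(P,88,104,T[191,317],50,'bar')
    for n,(u,v) in dict(blk=(484,214),b2=(448,279),b3=(394,286)).items(): rect(P,33,45,T[v,u],55,n)
    rect(P,50,75,T[227,403],90,'tip');rect(P,18,34,T[140,401],120,'rack');rect(P,5,15,T[248,152],90,'phone')
im=np.load('pics/top0.npz')['im'][145:235,230:350,::-1]; im2=np.load('pics/scene0.npz')['im'][185:280,285:410,::-1]
cv2.imwrite('pics/c0.png',np.hstack([cv2.resize(i,(400,300),interpolation=cv2.INTER_CUBIC) for i in(im,im2)]))
"
```

```text
top [573. 140.  56.]
case 4710 c [580.8 140. ] size [249.6 170.5] long yaw 82.8 z 54.8 mean [577.6 137.5  54.9]
plat 715 c [586.1 189.3] size [ 46.3 112.7] long yaw 172.7 z 70.9 mean [584.5 189.8  70.9]
pin 16 c [587.1 189.6] size [ 7.9 10.5] long yaw 97.1 z 80.1 mean [587.5 188.9  80.1]
bar 126 c [571.8  70.3] size [15.1 52.9] long yaw 122.9 z 97.7 mean [571.3  70.1  97.5]
blk 593 c [ 523.5 -373.5] size [51.4 80.7] long yaw 149.1 z 40.1 mean [ 523.1 -372.8   40. ]
b2 627 c [ 353.5 -274. ] size [80.3 50.9] long yaw 41.7 z 39.7 mean [ 353.1 -273.3   39.6]
b3 624 c [ 334.3 -132. ] size [50.8 80. ] long yaw 170.5 z 39.9 mean [ 334.3 -131.9   39.8]
tip 1384 c [ 483.3 -153.9] size [ 78.1 116.6] long yaw 166.7 z 61.8 mean [ 482.4 -153.    61.6]
rack 2516 c [ 727.  -158.5] size [199.7 101.3] long yaw 89.3 z 26.0 mean [ 726.1 -157.2   25.9]
phone 1440 c [419.5 508. ] size [147.4  77.4] long yaw 2.0 z 9.0 mean [418.5 506.    9.1]
scene [573. 140.  56.]
case 3328 c [577.  138.9] size [252.  173.9] long yaw 83.3 z 55.5 mean [590.5 151.   55.4]
plat 579 c [582.2 189.7] size [ 49.2 118.1] long yaw 171.3 z 71.6 mean [585.9 190.5  71.5]
pin 14 c [585.9 190.2] size [9.1 8.5] long yaw 46.5 z 79.6 mean [585.5 189.   80.7]
bar 123 c [569.2  70.3] size [18.1 50.6] long yaw 127.8 z 97.7 mean [570.8  72.3  96.5]
blk 281 c [ 520.9 -375.1] size [61.7 80.3] long yaw 150.0 z 40.8 mean [ 523.8 -371.5   40.4]
b2 223 c [ 351.4 -273. ] size [87. 49.] long yaw 39.3 z 41.4 mean [ 354.2 -271.9   40.9]
b3 270 c [ 331.4 -132.3] size [55.7 86.6] long yaw 172.4 z 41.0 mean [ 334.5 -131.4   40.6]
tip 744 c [ 481.2 -152.6] size [ 83.7 119.5] long yaw 165.8 z 62.5 mean [ 486.7 -150.2   61.7]
rack 1933 c [ 725.3 -158.6] size [204.6 105.2] long yaw 89.4 z 26.8 mean [ 728.9 -151.4   26.6]
phone 1212 c [415.7 505.5] size [152.  74.] long yaw 0.0 z 9.6 mean [419.9 506.2   9.7]
```

View pics/c0.png

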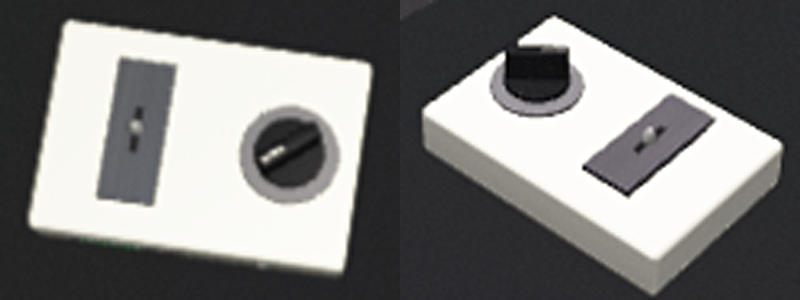

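The close view shows the pin standing near the middle of the slot, within about 1 mm of seat. The handle's white mark points towards the robot and to its left, so the handle is about 50° from off. Shaker own x is at about -7°. Sizes and heights agree with the data given, so I'll move above the handle.

Request:
arm_command(
  motion=[
    [0.0233,0.0436,0,0.119],
    [0.0467,0.0873,0,0.238],
    [0.07,0.131,0,0.357],
    [0.0933,0.1745,0,0.476],
    [0.1167,0.218,0,0.595],
  ],
  gripper=0,
  force=60,
)

```text
t: 0.72
position: [338.8, -364.6, 230.9]
eef_rot: [-180.0, -0.0, 55.1]
wrist_force: [1.1, -1.5, 0.3]
grip_width: 85.3
```

Request:
arm_command(
  motion=[
    [0.0233,0.0436,0,0.119],
    [0.0467,0.0873,0,0.238],
    [0.07,0.131,0,0.357],
    [0.0933,0.1745,0,0.476],
    [0.1167,0.218,0,0.595],
  ],
)

```text
t: 1.35
position: [455.5, -146.7, 231.0]
eef_rot: [-180.0, -0.0, 89.2]
wrist_force: [0.5, 0.2, 0.4]
grip_width: 85.5
```

Request:
arm_command(
  motion=[
    [0.0233,0.0436,0,0.119],
    [0.0467,0.0873,0,0.238],
    [0.07,0.131,0,0.357],
    [0.0933,0.1745,0,0.476],
    [0.1167,0.2187,0,0.595],
  ],
)

```text
t: 1.98
position: [572.1, 71.9, 230.8]
eef_rot: [-180.0, -0.0, 123.3]
wrist_force: [0.4, -0.0, -0.5]
grip_width: 85.0
```

Request:
arm_command(
  motion=[
    [0,0,0,0],
    [0,0,0,0],
  ],
)

```text
t: 2.22
position: [571.1, 70.1, 230.5]
eef_rot: [-179.9, -0.0, 123.1]
wrist_force: [-0.1, 0.3, 0.5]
grip_width: 85.5
```

Request:
arm_command(
  motion=[
    [0,0,-0.04,0],
    [0,0,-0.08,0],
    [0,0,-0.12,0],
    [0,0,-0.145,0],
    [0,0,-0.155,0],
  ],
)

```text
t: 2.85
position: [569.7, 68.8, 74.4]
eef_rot: [-179.8, -0.1, 122.9]
wrist_force: [-0.2, -0.7, -0.3]
grip_width: 85.6
```

Request:
arm_command(
  motion=[
    [0,0,0,0],
    [0,0,0,0],
    [0,0,0,0],
    [0,0,0,0],
    [0,0,0,0],
  ],
  gripper=255,
  force=40,
)

```text
t: 3.48
position: [570.8, 69.2, 77.5]
eef_rot: [-179.8, 0.0, 123.1]
wrist_force: [-4.6, -3.7, 7.9]
grip_width: 13.2
```

Request:
arm_command(
  motion=[
    [0,0,0,0],
    [0,0,0,0],
    [0,0,0,0],
  ],
)

```text
t: 3.85
position: [570.7, 69.3, 77.5]
eef_rot: [-179.8, 0.0, 123.1]
wrist_force: [-4.7, -3.6, 7.4]
grip_width: 13.0
```

Request:
arm_command(
  motion=[
    [0,0,0.003,0.05],
    [0,0,0.003,0.15],
    [0,0,0.003,0.25],
    [0,0,0.003,0.35],
    [0,0,0.003,0.45],
  ],
)

```text
t: 4.47
position: [571.0, 69.7, 77.6]
eef_rot: [-179.9, -0.0, 149.0]
wrist_force: [2.2, -2.2, -8.6]
grip_width: 12.8
```

Request:
arm_command(
  motion=[
    [0,0,0,0.1],
    [0,0,0,0.2],
    [0,0,0,0.3],
    [0,0,0,0.38],
    [0,0,0,0.43],
  ],
)

```text
t: 5.1
position: [571.2, 70.2, 77.6]
eef_rot: [-180.0, -0.0, 173.6]
wrist_force: [2.3, -1.1, -8.8]
grip_width: 13.1
```

Request:
arm_command(
  motion=[
    [0,0,0,0.02],
    [0,0,0,0.02],
    [0,0,0,0.02],
  ],
)

```text
t: 5.48
position: [571.1, 70.2, 77.7]
eef_rot: [-180.0, -0.1, 174.5]
wrist_force: [4.5, -1.7, -17.7]
grip_width: 13.0
```

```bash
python3 -c "
from h import *
s=sense(); print(s['eef_rot'],s['wrist_force'],s['wrist_torque'],s['grip_width'])"
```

```text
[-1.79995326e+02 -7.93071562e-02  1.74529364e+02] [  4.47242828  -1.73597247 -17.6814866 ] [-0.27078783 -0.80597332 -0.8548948 ] 12.96430278681235
```

The z torque has jumped to -0.85 N m against 0.12 N m of friction, so the handle is against its stop. I'll release it and move above the block.

Request:
arm_command(
  motion=[
    [0,0,0,0],
    [0,0,0,0],
    [0,0,0,0],
    [0,0,0,0],
  ],
  gripper=0,
)

```text
t: 5.98
position: [572.5, 70.5, 80.3]
eef_rot: [180.0, 0.1, 174.7]
wrist_force: [-0.3, 0.3, -0.8]
grip_width: 83.9
```

Request:
arm_command(
  motion=[
    [0,0,0.03,0],
    [0,0,0.07,0],
    [0,0,0.11,0],
    [0,0,0.14,0],
    [0,0,0.15,0],
  ],
)

```text
t: 6.6
position: [573.4, 70.5, 232.1]
eef_rot: [180.0, 0.3, 174.6]
wrist_force: [-0.1, 0.1, -0.7]
grip_width: 85.2
```

Request:
arm_command(
  motion=[
    [-0.0049,-0.0444,0,-0.0445],
    [-0.0098,-0.0888,0,-0.089],
    [-0.0146,-0.1332,0,-0.1335],
    [-0.0195,-0.1775,0,-0.178],
    [-0.0243,-0.2218,0,-0.2225],
  ],
)

```text
t: 7.22
position: [546.4, -152.5, 227.9]
eef_rot: [180.0, -0.1, 161.8]
wrist_force: [0.3, 0.6, 0.6]
grip_width: 85.7
```

Request:
arm_command(
  motion=[
    [-0.0049,-0.0444,0,-0.0445],
    [-0.0098,-0.0888,0,-0.089],
    [-0.0146,-0.1332,0,-0.1335],
    [-0.0195,-0.1775,0,-0.178],
    [-0.0243,-0.2218,0,-0.2225],
  ],
)

```text
t: 7.85
position: [522.3, -374.1, 227.6]
eef_rot: [180.0, -0.1, 149.0]
wrist_force: [0.5, 0.5, -1.0]
grip_width: 85.1
```

Request:
arm_command(
  motion=[
    [0,0,0,0],
    [0,0,0,0],
  ],
)

```text
t: 8.1
position: [522.6, -372.4, 227.8]
eef_rot: [179.9, -0.2, 149.1]
wrist_force: [0.0, 1.0, -0.7]
grip_width: 85.5
```

```bash
python3 -c "
from m import *
f=snap('top','top1'); P=np.load('pics/top1.npz')['P']
rect(P,88,104,(571.8,70.3),45,'bar'); rect(P,75.5,90,(586.5,189.5),30,'pin')
f=snap('scene','scene1'); P=np.load('pics/scene1.npz')['P']; rect(P,88,104,(571.8,70.3),45,'bar'); rect(P,33,45,(523,-373),55,'blk')
s=sense(); print(s['position'],s['eef_rot'])"
```

```text
bar 116 c [571.4  70.5] size [14.  52.3] long yaw 172.8 z 98.3 mean [571.6  70.2  98.2]
pin 14 c [586.7 190. ] size [11.5  7.1] long yaw 76.2 z 80.0 mean [586.8 189.4  79.9]
bar 108 c [570.4  70.3] size [52.9 17.9] long yaw 0.3 z 98.1 mean [571.4  71.7  97.1]
blk 279 c [ 521.7 -373.4] size [55.3 80.6] long yaw 147.7 z 41.0 mean [ 523.1 -371.5   40.5]
[ 523.14569176 -371.76000207  228.49984607] [ 1.79962437e+02 -1.00054180e-01  1.49204053e+02]
```

The handle measures off: the bar is at 172.8°, along own x. Next I'll grasp the block.

Request:
arm_command(
  motion=[
    [0,0,-0.055,0],
    [0,0,-0.11,0],
    [0,0,-0.16,0],
    [0,0,-0.2,0],
    [0,0,-0.22,0],
  ],
)

```text
t: 8.82
position: [522.1, -370.6, 6.6]
eef_rot: [180.0, -0.3, 149.2]
wrist_force: [0.3, 1.1, 0.5]
grip_width: 85.5
```

Request:
arm_command(
  motion=[
    [0,0,0,0],
    [0,0,0,0],
    [0,0,0,0],
    [0,0,0,0],
    [0,0,0,0],
  ],
  gripper=255,
  force=60,
)

```text
t: 9.45
position: [525.1, -374.9, 11.9]
eef_rot: [-179.9, 0.3, 149.1]
wrist_force: [0.4, -0.5, 6.0]
grip_width: 49.1
```

Request:
arm_command(
  motion=[
    [0,0,0,0],
    [0,0,0.01,0],
    [0,0,0.03,0],
    [0,0,0.06,0],
    [0,0,0.1,0],
  ],
)

```text
t: 10.07
position: [521.9, -372.0, 109.1]
eef_rot: [180.0, -0.2, 149.1]
wrist_force: [-0.7, -1.5, -3.7]
grip_width: 49.1
```

Request:
arm_command(
  motion=[
    [0,0,0.05,0],
    [0,0,0.1,0],
    [0,0,0.12,0],
    [0,0,0.12,0],
  ],
)

```text
t: 10.58
position: [523.9, -373.6, 230.9]
eef_rot: [-180.0, 0.2, 149.1]
wrist_force: [0.1, -0.3, -5.2]
grip_width: 48.8
```

```bash
python3 -c "
from m import *
s=sense(); print(s['position'],s['eef_rot'],s['wrist_force'],s['wrist_torque'],s['grip_width'])
f=snap('scene','scene2'); cv2.imwrite('pics/c2.png',cv2.resize(f['image'][20:200,120:320,::-1],(660,594)))"
```

```text
[ 523.85219439 -373.64798933  230.89632319] [-179.97554521    0.18436002  149.13130438] [ 0.08241817 -0.34692166 -5.17976027] [-0.01815934  0.03063236  0.0243284 ] 48.793247742133254
```

View pics/c2.png

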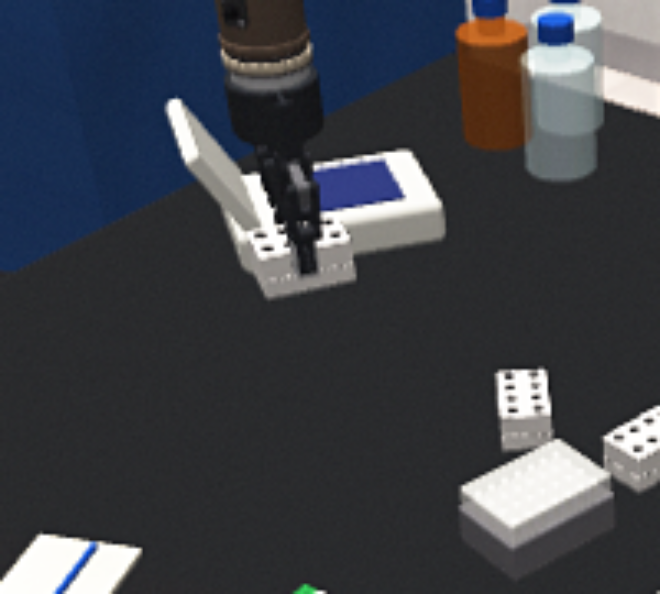

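The block is held level and square in the jaws, with a weight of about 5 N. I'll carry it above the seat.

Request:
arm_command(
  motion=[
    [0.0042,0.0375,0,0.0276],
    [0.0084,0.075,0,0.0552],
    [0.0126,0.1125,0,0.0828],
    [0.0168,0.15,0,0.1104],
    [0.0211,0.1875,0,0.138],
  ],
)

```text
t: 11.25
position: [542.1, -183.5, 225.2]
eef_rot: [180.0, -0.4, 157.1]
wrist_force: [0.3, -0.1, -3.8]
grip_width: 48.7
```

Request:
arm_command(
  motion=[
    [0.0042,0.0375,0,0.0276],
    [0.0084,0.075,0,0.0552],
    [0.0126,0.1125,0,0.0828],
    [0.0168,0.15,0,0.1104],
    [0.0211,0.1875,0,0.138],
  ],
)

```text
t: 11.88
position: [563.1, 3.2, 225.3]
eef_rot: [-179.9, -0.4, 165.0]
wrist_force: [0.4, -0.2, -5.3]
grip_width: 49.0
```

Request:
arm_command(
  motion=[
    [0.0042,0.0375,0,0.0276],
    [0.0084,0.075,0,0.0552],
    [0.0126,0.1125,0,0.0828],
    [0.0168,0.15,0,0.1104],
    [0.0212,0.1875,0,0.138],
  ],
)

```text
t: 12.5
position: [584.3, 189.9, 224.9]
eef_rot: [-179.8, -0.4, 172.9]
wrist_force: [1.4, -0.9, -4.1]
grip_width: 49.0
```

Request:
arm_command(
  motion=[
    [0,0,-0.04,0],
    [0,0,-0.08,0],
    [0,0,-0.11,0],
    [0,0,-0.11,0],
    [0,0,-0.11,0],
  ],
)

```text
t: 13.12
position: [586.4, 189.1, 118.6]
eef_rot: [-180.0, -0.1, 172.8]
wrist_force: [-0.3, 0.2, -3.5]
grip_width: 48.9
```

```bash
python3 -c "
from m import *
P=[sense()['position']]
for k in range(2):
    f=snap('top','top3'); P.append(sense()['position'])
print(np.round(P,1)); Q=np.load('pics/top3.npz')['P']
f2=snap('scene','scene3')
s=sense(); print(s['position'],s['eef_rot'],s['wrist_force'],s['grip_width'])
rect(Q,138,162,(587,189),70,'blktop')
rect(np.load('pics/scene3.npz')['P'],138,162,(587,189),70,'blktopS')
cv2.imwrite('pics/c3.png',np.hstack([cv2.resize(f['image'][130:250,210:370,::-1],(400,300)),cv2.resize(f2['image'][120:270,270:470,::-1],(400,300))]))"
```

```text
[[586.4 189.1 118.6]
 [587.4 189.4 119.9]
 [587.9 189.5 120.7]]
[588.06602445 189.53107794 121.00858815] [1.79933688e+02 1.70545097e-01 1.72840095e+02] [-0.54385333  0.45061454 -4.13811949] 48.74570724947445
blktop none
blktopS 481 c [597.6 185. ] size [73.9 66.4] long yaw 59.1 z 149.2 mean [598.6 187.5 149. ]
```

View pics/c3.png

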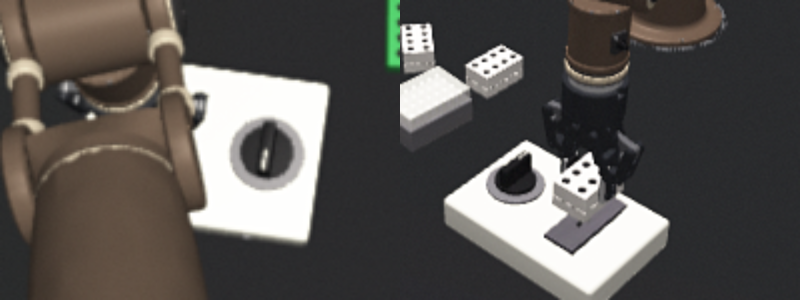

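The handle is off, with its bar along the short side of the case. The block hangs over the platform and its +x face can be seen. I'll check how it sits against the pin along own x.

```bash
python3 -c "
from m import *
P=np.load('pics/scene3.npz')['P'].reshape(-1,3); a=np.radians(-7.2)
d=P[:,:2]-[587,189.3]; X=d@[np.cos(a),np.sin(a)]; Y=d@[-np.sin(a),np.cos(a)]
m=(P[:,2]>144)&(P[:,2]<153)&(abs(X)<60)&(abs(Y)<35)
print('top X',np.percentile(X[m],[0,1,5,95,98,100]).round(1),'Y',np.percentile(Y[m],[0,2,50,98,100]).round(1),'z',np.median(P[m,2]))
m=(P[:,2]>115)&(P[:,2]<140)&(X>25)&(X<60)&(abs(Y)<20); print('end face X',np.percentile(X[m],[5,25,50,75,95]).round(1),m.sum())
"
```

```text
top X [-34.1 -30.8 -20.2  36.4  37.8  39.7] Y [-35.  -25.9  -2.6  30.   34.4] z 149.24175886406266
end face X [34.  35.3 36.3 37.4 39. ] 94
```

Request:
arm_command(
  motion=[
    [0.001,0,-0.01,0],
    [0.001,0,-0.019,0],
    [0.001,0,-0.021,0],
    [0.001,0,-0.021,0],
  ],
)

```text
t: 13.78
position: [587.3, 189.2, 97.7]
eef_rot: [-180.0, -0.1, 172.8]
wrist_force: [-0.2, -0.7, -4.6]
grip_width: 49.0
```

Request:
arm_command(
  motion=[
    [0,0,-0.003,0],
    [0,0,-0.003,0],
  ],
)

```text
t: 14.02
position: [587.6, 189.3, 95.1]
eef_rot: [-180.0, -0.0, 172.9]
wrist_force: [0.5, -0.1, -4.1]
grip_width: 49.1
```

Request:
arm_command(
  motion=[
    [0,0,-0.003,0],
    [0,0,-0.003,0],
  ],
)

```text
t: 14.28
position: [587.4, 189.2, 92.0]
eef_rot: [-180.0, -0.0, 172.8]
wrist_force: [0.6, 0.8, -5.2]
grip_width: 49.2
```

Request:
arm_command(
  motion=[
    [0,0,-0.002,0],
    [0,0,-0.002,0],
  ],
)

```text
t: 14.52
position: [587.5, 189.2, 90.0]
eef_rot: [-180.0, -0.0, 172.9]
wrist_force: [0.1, -0.3, -5.7]
grip_width: 48.9
```

Request:
arm_command(
  motion=[
    [0,0,-0.002,0],
    [0,0,-0.002,0],
  ],
)

```text
t: 14.78
position: [587.5, 189.2, 88.0]
eef_rot: [-180.0, -0.0, 172.9]
wrist_force: [0.5, -0.5, -4.2]
grip_width: 48.7
```

Request:
arm_command(
  motion=[
    [0,0,-0.002,0],
    [0,0,-0.002,0],
  ],
)

```text
t: 15.02
position: [587.5, 189.2, 86.0]
eef_rot: [-180.0, -0.0, 172.8]
wrist_force: [-0.3, 0.0, -4.4]
grip_width: 49.0
```

Request:
arm_command(
  motion=[
    [0,0,-0.002,0],
    [0,0,-0.002,0],
  ],
)

```text
t: 15.28
position: [587.5, 189.2, 84.0]
eef_rot: [-180.0, -0.0, 172.8]
wrist_force: [1.0, 1.2, -4.7]
grip_width: 48.8
```

Request:
arm_command(
  motion=[
    [0,0,-0.001,0],
    [0,0,-0.001,0],
  ],
)

```text
t: 15.52
position: [587.7, 189.3, 83.3]
eef_rot: [-180.0, 0.0, 172.8]
wrist_force: [-0.7, -0.3, -4.6]
grip_width: 49.1
```

No contact so far, with the underside at about 73 mm, so the pin is inside the bore. I'll go on down slowly.

Request:
arm_command(
  motion=[
    [0,0,-0.001,0],
    [0,0,-0.001,0],
  ],
)

```text
t: 15.78
position: [587.7, 189.3, 83.0]
eef_rot: [-180.0, -0.0, 172.8]
wrist_force: [-2.5, -0.1, 1.0]
grip_width: 49.1
```

Request:
arm_command(
  motion=[
    [0,0,-0.001,0],
    [0,0,-0.001,0],
  ],
)

```text
t: 16.02
position: [587.7, 189.3, 81.8]
eef_rot: [180.0, 0.0, 172.9]
wrist_force: [-3.3, -0.5, 3.1]
grip_width: 49.0
```

Request:
arm_command(
  motion=[
    [0,0,-0.001,0],
    [0,0,-0.001,0],
    [0,0,-0.001,0],
    [0,0,-0.001,0],
  ],
)

```text
t: 16.52
position: [587.7, 189.3, 80.4]
eef_rot: [180.0, 0.0, 172.8]
wrist_force: [-3.0, 0.1, 3.8]
grip_width: 48.9
```

Contact began at TCP z of about 83 mm, which puts the underside at about 71–72 mm, on the platform. The platform is now going down under about 8 N net. I'll press to the stop.

Request:
arm_command(
  motion=[
    [0,0,-0.001,0],
    [0,0,-0.002,0],
    [0,0,-0.002,0],
    [0,0,-0.002,0],
  ],
)

```text
t: 17.02
position: [587.7, 189.3, 78.6]
eef_rot: [-180.0, 0.0, 172.9]
wrist_force: [-4.4, -0.1, 6.1]
grip_width: 48.8
```

Request:
arm_command(
  motion=[
    [0,0,-0.001,0],
    [0,0,-0.001,0],
    [0,0,-0.001,0],
  ],
)

```text
t: 17.4
position: [587.7, 189.3, 77.8]
eef_rot: [-180.0, -0.0, 172.9]
wrist_force: [-4.7, -0.8, 6.1]
grip_width: 48.8
```

Request:
arm_command(
  motion=[
    [0,0,-0.001,0],
    [0,0,-0.001,0],
    [0,0,-0.001,0],
  ],
)

```text
t: 17.77
position: [587.7, 189.3, 76.9]
eef_rot: [-180.0, -0.0, 172.9]
wrist_force: [-4.0, -1.2, 8.0]
grip_width: 49.5
```

Request:
arm_command(
  motion=[
    [0,0,-0.001,0],
    [0,0,-0.001,0],
    [0,0,-0.001,0],
  ],
)

```text
t: 18.15
position: [587.7, 189.3, 76.9]
eef_rot: [-180.0, -0.0, 172.9]
wrist_force: [-7.3, -1.5, 11.7]
grip_width: 48.8
```

Request:
arm_command(
  motion=[
    [-0.0005,0,-0.001,0],
    [-0.001,0,-0.002,0],
    [-0.001,0,-0.002,0],
    [-0.001,0,-0.002,0],
  ],
)

```text
t: 18.65
position: [587.8, 189.3, 76.9]
eef_rot: [-180.0, 0.1, 172.9]
wrist_force: [-8.0, -2.9, 19.3]
grip_width: 49.1
```

```bash
python3 -c "
from m import *
f2=snap('scene','scene4'); s=sense(); print(s['position'],s['eef_rot'],s['wrist_force'],s['wrist_torque'],s['grip_width'])
P=np.load('pics/scene4.npz')['P']; rect(P,88,104,(571.8,70.3),45,'bar')
P=P.reshape(-1,3); a=np.radians(-7.2)
d=P[:,:2]-[587,189.3]; X=d@[np.cos(a),np.sin(a)]; Y=d@[-np.sin(a),np.cos(a)]
for n,m in dict(top=(abs(X)<38)&(abs(Y)<18)&(P[:,2]>95)&(P[:,2]<115), plat=(X>42)&(X<55)&(abs(Y)<20)&(P[:,2]<90)&(P[:,2]>58)).items():
    q=P[m]; c=np.linalg.lstsq(np.c_[X[m],Y[m],np.ones(m.sum())],q[:,2],rcond=None)[0]; print(n,m.sum(),np.percentile(q[:,2],[10,50,90]).round(1),'tilt',c[:2].round(3))
cv2.imwrite('pics/c4.png',cv2.resize(f2['image'][130:280,280:430,::-1],(590,590)))"
```

```text
[587.78151362 189.30601393  76.85425325] [-1.79998612e+02  8.72737071e-02  1.72867479e+02] [-8.40157725 -2.41780334 19.96295631] [-0.69043578  1.3384736  -0.03339277] 49.01712130146592
bar 112 c [570.1  70. ] size [16.8 52.6] long yaw 174.5 z 98.1 mean [571.2  71.4  96.9]
top 241 [102.2 105.4 107.8] tilt [-0.048  0.011]
plat 73 [61.  65.2 67.3] tilt [-0.378  0.021]
```

View pics/c4.png

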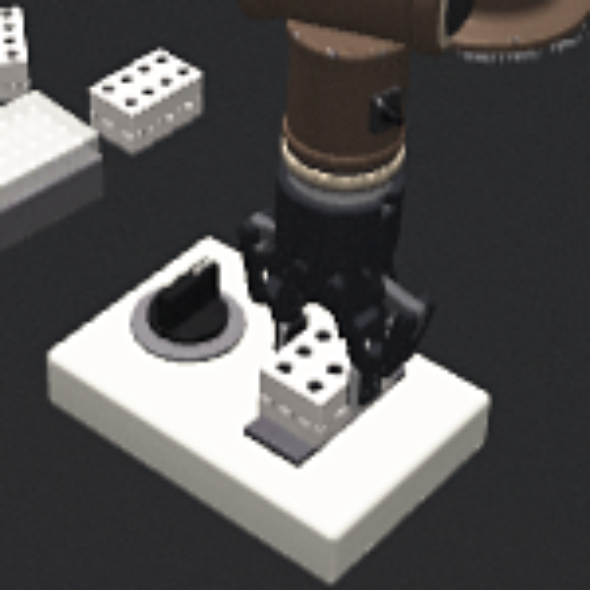

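The picture shows the block sitting flat on the dark plate, with the plate sunk close to the case and the handle off. The block top is at about 105 mm, as expected for 65 + 40. The tilt fit (0.048) includes edge pixels, so I'll redo it more robustly, with the two untouched blocks as a reference.

```bash
python3 -c "
from m import *
def tilt(P,c,yaw,zc,n,lim=(36,21)):
    a=np.radians(yaw); d=P[...,:2]-c; X=d@[np.cos(a),np.sin(a)]; Y=d@[-np.sin(a),np.cos(a)]
    m=(abs(X)<lim[0])&(abs(Y)<lim[1])&(abs(P[...,2]-zc)<4)
    m=cv2.erode(m.astype(np.uint8),np.ones((3,3)))>0
    A=np.c_[X[m],Y[m],np.ones(m.sum())]; z=P[m][:,2]; w=np.ones(len(z))
    for _ in range(10):
        c=np.linalg.lstsq(A*w[:,None],z*w,rcond=None)[0]; r=abs(z-A@c); w=1/np.sqrt(np.maximum(r,.3))
    cov=np.sqrt(np.diag(np.linalg.inv(A.T@A))*np.mean(r**2)); print(n,m.sum(),c.round(3),'+-',cov.round(3))
P=np.load('pics/scene4.npz')['P']
tilt(P,(587,189.3),-7.2,105.4,'block')
tilt(P,(334.3,-132),170.5,40.6,'b3'); tilt(P,(353.5,-274),41.7,40.6,'b2')
tilt(np.load('pics/scene3.npz')['P'],(587.5,189.3),-7.2,149.3,'held before')
"
```

```text
block 142 [3.00000e-03 4.10000e-02 1.05681e+02] +- [0.011 0.014 0.173]
b3 53 [-6.0000e-03 -4.4000e-02  4.1854e+01] +- [0.013 0.028 0.226]
b2 37 [ 2.0000e-02 -5.2000e-02  4.1271e+01] +- [0.021 0.041 0.348]
held before 161 [1.60000e-02 2.90000e-02 1.49149e+02] +- [0.009 0.013 0.151]
```

The tilt agrees with flat within the noise (0.003 ± 0.011 along x, and 0.04 across, which the flat reference blocks also show). The platform sits at its stop. Handing in.

```bash
python3 -c "
from rig import workorder, sense
print(workorder.hand_in()); s=sense(); print(s['t'],s['position'],s['wrist_force'],s['grip_width'])"
```

```text
the job is handed in; nothing more can be done
None
the job is handed in; nothing more can be done
```

I turned the handle to off and fitted the block farthest to the robot's right over the pin. I then pressed it to the platform's stop and handed the job in at about 19 s with the gripper still holding it there; no verdict is reported. The cameras had already shown the pin near the slot's centre, so the block went straight down over it without any sliding.

**Last checks:**
- **Handle:** after I let go, the bar measured 172.8° (top camera), in line with the shaker's own x. The last scene-camera reading was 174.5°; both are within the 0.12 rad limit.
- **Block height:** contact began at TCP z of about 83 mm and travel stopped at 76.9 mm, which matches the platform's full 6 mm. The block top read about 105.5 mm against the 105 mm expected.
- **Squareness and push:** tool yaw was 172.9°, so the block is square to within about 0.2°. The wrist read about +20 N upward, roughly 25 N net of the block's weight. The jaws were at 49 mm, set to a 60 N grip.

**Checks that were less clear:**
- **Tilt:** a first rough fit gave 0.048 rad. A more robust fit gave 0.003 ± 0.011 rad along x and 0.04 ± 0.014 rad across. The untouched flat blocks showed the same size of error, so I took the 0.04 as camera bias.
- **Side force:** about 8 N along x remained, probably the bore wall against the pin. A 1 mm shift of the target did not remove it.

Nothing touched the tip box, tube rack or phone as far as the forces and pictures showed. I did not measure their positions again at the end.

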